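# Sort the microscope accessories back into their tray and cups

## Robot

A 6-joint arm with a two-finger parallel gripper is mounted at the origin on a cart in front of the work surface, level with it; the furniture and walls round the work are solid. World frame = base frame: x ahead of the robot, y to its left, z up, the work surface at z = 0. Lengths are in m, angles in degrees, forces in N, time in s.
With the tool pointing down it reaches from about 0.4 to 0.825 m from the base axis. Payload 7 kg.
Tool frame: the origin (TCP) lies between the finger pads, 19 mm behind the fingertips; this is the grasp point; z points along the fingers, y is the line along which they close (so a half turn about z gives the same grasp; the last joint's range is limited). The gripper opens to 88 mm and grips with 3 to 60 N. Pads are 19 mm wide; open, the fingers measure 130 mm over their backs; the gripper's body (78 mm by 193 mm) begins 47 mm behind the grasp point.
Start: joints at [92.481, 20.546, 0.682, 0, -70.136, -16.507], TCP at [0.164, 0.655, 0.245] pointing down, gripper open.
Joint ranges: [-176.03, 176.03], [-82.01, 121.73], [-58.28, 71.71], [-173.87, 95.51], [-174.79, -0.11], [-173.66, 173.66]. Speed limits (degrees/s): [136.94, 136.94, 172.46, 180, 180, 180].

## Interface

Orientations are given as [roll, pitch, yaw] about the fixed x, y, z axes, in that order (R = Rz(yaw) Ry(pitch) Rx(roll)).
In Python, from plant import ctrl gives the robot as it stands. The module is installed in compiled form; this text tells all that it offers.
- The arm moves only by the tool send_rows, never from a script. Its argument "plan" is a list that holds one entry, the list of rows, each a list of 6 numbers: the shift along the tool's x, y, z in shares of 80 cm (1.0 is 80 cm), then the turn, a rotation vector about the tool's x, y, z in parts of the range, where 1.0 means 120 degrees. A call has 1 to 8 rows; each row is the pose to reach, as a shift and turn from the pose commanded when the call began, along the tool's axes at that moment; what a row does not reach only later rows make up. A row lasts 1/12 s, in which the tool goes at most 41.7 mm and 7.16 degrees, less where a joint would pass 70% of its speed; a pose out of reach is approached as far as the arm can. A call with a gripper value outside its range is refused whole. "fingers" is the opening, from 0 (shut) to 1 (fully open), set as the call begins (left out, the last holds). The fingers move at their own pace and stop on an object; the grip force is fixed at half the most. Time passes only in rows, so rows that repeat a pose let the fingers close. It gives the time, the measured TCP pose, the force, the opening and the grip force at its end, in the units of the state.
- ctrl.get_obs(): the state, without advancing time (a new reading comes with each control period).
- ctrl.snapshot(name): name is "side" or "top" or "wrist"; returns a dict with "img" (384x512x3 uint8, red, green, blue), "K" (3x3 intrinsics, pixels), "pose" (4x4, takes a point from camera to world coordinates). Camera axes: x right, y down, z forward; pixel columns grow to the right and rows downward; lengths in m; the calibration is good to about 2 mm. The wrist camera is an equidistant fisheye: a pixel r from the principal point sees the ray r / f radians off the axis. A picture is of the moment at which its call begins. There is no depth.
- ctrl.close_job(): hands the job in; it is judged then, once.
The state is a dict: "clock": time; "joint_pos": joint angles; "qvel": joint speeds; "tau": joint torques, N m; "tool_pos": TCP position; "orientation": TCP orientation; "force": force on the tool from outside, world axes, zero at the start; "moment": the same for the moment, N m; "opening": finger opening in m; "gripper_force": force on a finger pad.
Only numpy, scipy, OpenCV 4.12 (cv2) and the standard library are available. Lean on these libraries where they do the work, as an engineer would, in place of code of your own. Each camera call takes 0.05 s, during which the arm holds its last target. There are 200 camera calls.

## Task

Put the loose microscope accessories back where each kind belongs: both BNC fittings (the tee and the straight adapter) lying in the shallow tray, the oil bottle standing in the small round cup, and the objective standing in the large round cup, each right down on the cup's floor. Somebody has left the oil bottle in the objective's cup, so it has to come out first. Do not let the bottle or the objective tip over at any time.

Things in the scene. Friction and masses are not known exactly. Their poses are not given: they have to be found in the camera images.
- tee: BNC tee, pale metal T-shaped fitting lying flat: barrel 40 mm long, 14 mm thick, with a 10 mm thick stub square from its middle; 29 mm over the stub, 14 mm high. Origin on its underside, middle of the 29 x 40 mm outline; y along the barrel, whose axis is at x = -7 mm; the stub points to +x. Pinch it over the barrel's two ends (closing along its y at x = -7 mm). 40 g.
- adapter: straight BNC adapter, pale metal fitting lying flat: a barrel 40 mm long and 14 mm thick, without a stub. Origin on its underside, below the middle; y along the barrel. Pinch it across the barrel (closing along its x). 35 g.
- objective: spare microscope objective, standing upright on the open table: pale metal barrel 31 mm across up to 20 mm above its foot, 30 mm at 34 mm, then narrowing to a small nose; 50 mm high, thin ring round its middle. Origin at the centre of its underside, z up. About 110 g.
- oil_bottle: immersion oil dropper bottle, upright: round brown body 23 mm across, straight up to 36 mm above its foot, a 14 mm neck (42 to 55 mm) and a thin black dropper bulb to 75 mm. Origin at the centre of its underside, z up. About 25 g. At the start it stands loosely in the large cup, up to 5 mm off the centre.
- fittings_tray: shallow grey plastic tray with a dark floor, fixed to the table: 84 mm along its x, 120 mm along its y, 16 mm high; walls 3 mm, floor 3 mm thick (inside 78 x 114 mm). Origin at the centre of its underside, on the table. Empty at the start. (All lies left, +y, of the big microscope: swing across at x = 0.6 m with the TCP 0.25 to 0.3 m up, behind its eyepieces, before its stage plate.)
- objective_dock: the larger of two round black plastic cups, the objective's place, bolted to the table by two low ears along its x (screw heads 9 mm high, 35 mm from the centre): 21 mm high, floor 4 mm above the table, straight bore 40 mm across up to 11 mm above the table, then a cone opening to 57 mm at the rim. Origin at the centre of its underside, on the table.
- bottle_well: the smaller of two round black plastic cups, the oil bottle's place, bolted down like the other (ear screws 30 mm from the centre along its x): 21 mm high, floor 4 mm above the table, straight bore 30 mm across up to 11 mm above the table, then a cone opening to 47 mm at the rim; too narrow for the objective. Origin at the centre of its underside, on the table. Empty at the start.
Mind the look-alikes: they are no part of the job. What is shaped like the oil_bottle but blue or red is not meant.

How it is judged:
By the outcome, as a careful person would: the job done as asked, in the order asked, and still so for the second after the job is handed in, with the robot touching nothing.
It also fails if it takes over 88 s, if anything falls off the work surface, if the arm or the gripper's body presses on something with over 40 N, if the wrist force passes 120 N, or if a joint passes its speed limit or range.

## Working session

There is one attempt and no reset: what is moved stays moved. The work goes in short steps, Python scripts to look and compute and a tool call to move; the robot and the scene stay as the last step left them, time stands still between calls to the robot, and variables do not carry over. Pictures are saved under pics/ and viewed, at most 15 in all, crops included, and the job is handed in when it is done.

Besides the shell and the picture viewer there is one more tool, called after "Call:" as name(argument=value, ...) on one line, values as JSON. send_rows: Moves the arm, as the interface text tells. Its arguments: {"type":"object","properties":{"plan":{"type":"array","items":{"type":"array","items":{"type":"array","items":{"type":"number"}}}},"fingers":{"type":"number"}},"required":["plan"]}

```bash
mkdir -p pics; cat > h.py <<'E'
import numpy as np, cv2
from plant import ctrl
def snap(n,f):
    s=ctrl.snapshot(n); cv2.imwrite(f'pics/{f}.png',s['img'][:,:,::-1]); np.savez(f'pics/{f}.npz',**s); return s
def load(f): return dict(np.load(f'pics/{f}.npz'))
def ray(s,u,v,wrist=False):
    K=np.array(s['K']);T=np.array(s['pose']);x=(u-K[0,2])/K[0,0];y=(v-K[1,2])/K[1,1]
    if wrist:
        r=np.hypot(x,y);d=np.array([np.sin(r)*x/max(r,1e-9),np.sin(r)*y/max(r,1e-9),np.cos(r)])
    else: d=np.array([x,y,1.]);d/=np.linalg.norm(d)
    return T[:3,3],T[:3,:3]@d
def onz(s,u,v,z,wrist=False):
    o,d=ray(s,u,v,wrist); return o+d*(z-o[2])/d[2]
def proj(s,p,wrist=False):
    K=np.array(s['K']);T=np.array(s['pose']);c=T[:3,:3].T@(np.array(p)-T[:3,3])
    if wrist:
        t=np.arctan2(np.hypot(c[0],c[1]),c[2]);n=np.hypot(c[0],c[1])+1e-12;c=np.array([c[0]/n*t,c[1]/n*t,1])
    else: c=c/c[2]
    return K[0,0]*c[0]+K[0,2],K[1,1]*c[1]+K[1,2]
def tri(a,b):
    (o1,d1),(o2,d2)=a,b
    A=np.stack([d1,-d2],1);t=np.linalg.lstsq(A,o2-o1,rcond=None)[0]
    p,q=o1+t[0]*d1,o2+t[1]*d2; return (p+q)/2,np.linalg.norm(p-q)
E
python3 - <<'E'
from h import *
for n in('side','top','wrist'):
    s=snap(n,n+'0'); print(n,np.round(s['K'],1).tolist(),np.round(s['pose'],3).tolist())
o=ctrl.get_obs();print(o)
a=[load(n+'0')['img'] for n in('side','top','wrist')]
E
```

```text
side [[421.0, 0.0, 255.5], [0.0, 421.0, 190.3], [0.0, 0.0, 1.0]] [[-0.964, -0.188, 0.187, 0.35], [-0.265, 0.686, -0.677, 0.886], [-0.001, -0.702, -0.712, 0.649], [0.0, 0.0, 0.0, 1.0]]
top [[353.3, 0.0, 250.7], [0.0, 353.3, 186.0], [0.0, 0.0, 1.0]] [[-0.012, -0.987, 0.16, 0.373], [-1.0, 0.015, 0.013, 0.31], [-0.015, -0.16, -0.987, 0.886], [0.0, 0.0, 0.0, 1.0]]
wrist [[297.3, 0.0, 249.3], [0.0, 297.3, 188.8], [0.0, 0.0, 1.0]] [[-0.243, -0.938, -0.246, 0.229], [-0.97, 0.235, 0.06, 0.638], [0.001, 0.254, -0.967, 0.384], [0.0, 0.0, 0.0, 1.0]]
{'clock': 0.15, 'joint_pos': array([ 9.24823875e+01,  2.05839621e+01,  6.44718828e-01, -1.36012270e-02,
       -7.01369932e+01, -1.65078358e+01]), 'qvel': array([ 0.02089973, -0.20156144,  0.1524319 ,  0.03760591, -0.00586242,
       -0.01436135]), 'tau': array([-1.11881174e-03, -5.83278394e+01,  2.93292117e+01,  7.00117752e+00,
        8.80174659e-03, -1.13632332e-04]), 'tool_pos': array([0.16352436, 0.654523  , 0.24461068]), 'orientation': array([ 1.79923272e+02, -9.40358307e-03, -1.40300718e+01]), 'force': array([-0.42339136,  0.26342872, -0.01340167]), 'moment': array([-0.02419195,  0.03923321,  0.00496396]), 'gripper_force': 0.0, 'opening': 0.08775993732846613}
```

View pics/top0.png

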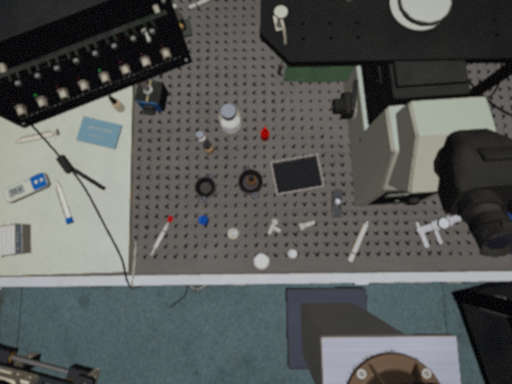

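View pics/side0.png

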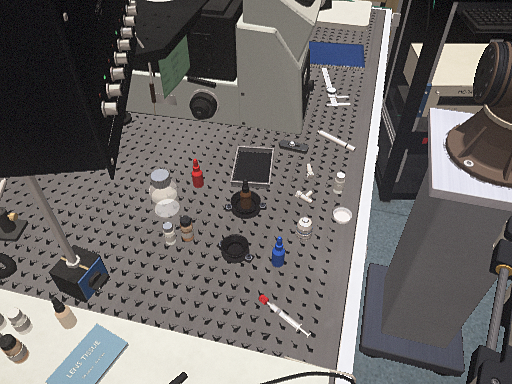

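View pics/wrist0.png

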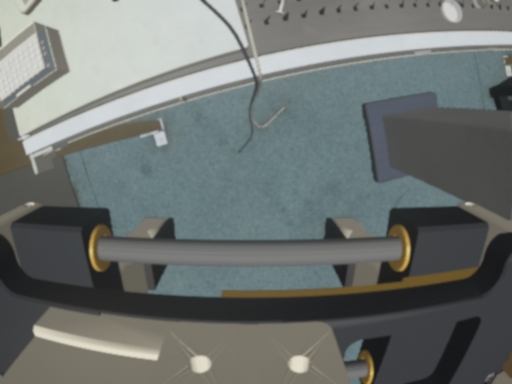

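The top view shows the brown bottle in the large cup (250,181), the small cup (205,187), the tray (297,173), the tee (274,227), the adapter (307,225) and pale round things at (233,233), (292,254) and (261,261). The side view shows the bottle (246,200), the small cup (235,247), the tee (304,196) and the adapter (309,170). The objective candidates are (305,227) and (340,182). The blue and red bottles and the brown vial at (186,229) are look-alikes. I'll confirm these in a crop.

```bash
python3 - <<'E'
from h import *
a=load('side0')['img'][145:275,150:360];b=load('top0')['img'][120:275,185:345]
a=cv2.resize(a,(480,297),interpolation=3);a=cv2.resize(load('side0')['img'][145:275,150:360],None,fx=2.3*1.6,fy=2.3*1.6,interpolation=3)[:, :]
b=cv2.resize(b,None,fx=3,fy=3,interpolation=3)
a=cv2.resize(load('side0')['img'][145:275,160:360],(800,520),interpolation=3)
cv2.imwrite('pics/ca.png',a[:,:,::-1]);cv2.imwrite('pics/cb.png',cv2.resize(b,(619,600))[:,:,::-1])
E
```

```text
(no output)
```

View pics/ca.png

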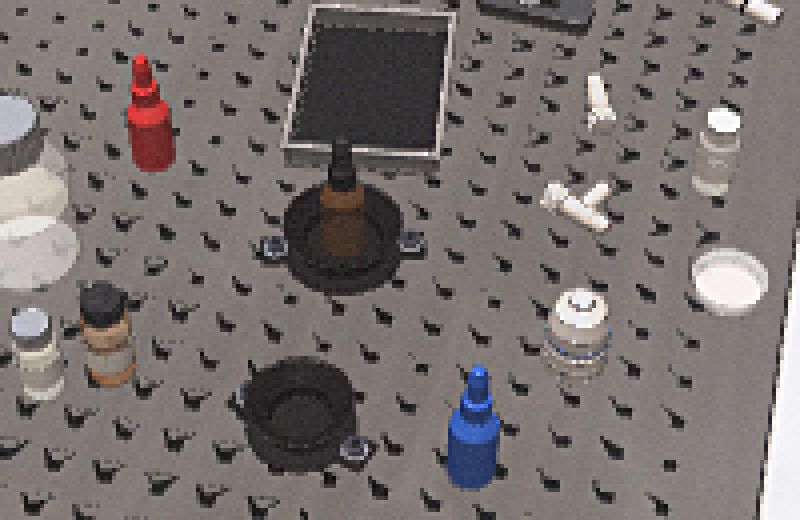

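View pics/cb.png

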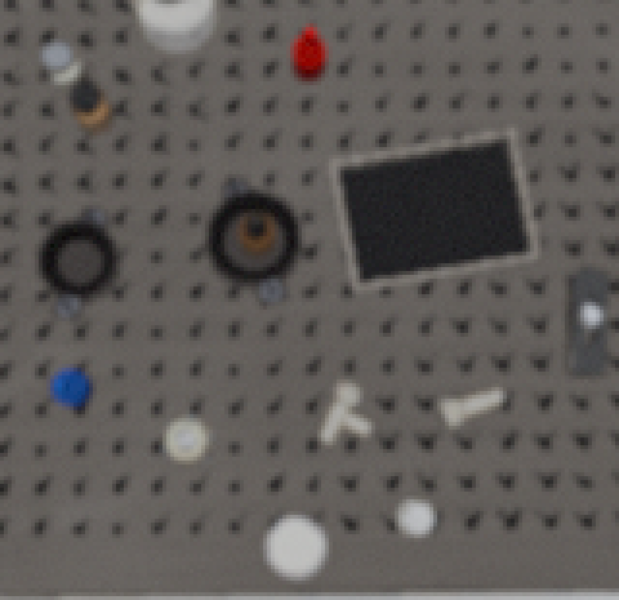

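The crops settle it. The objective is side (305,227) / top (233,234): it has a ring round its middle and a narrowed nose, while side (340,182) is a white-capped glass vial. The oil bottle is the brown one in the large cup at side (246,200) / top (251,180). The brown vial with a black cap at side (186,229) has a different shape.

Next I'll measure with masks in both views.

```bash
cat > m.py <<'E'
from h import *
def comps(s,box,f,amin=8,k=4):
    u0,v0,u1,v1=box
    im=cv2.resize(s['img'][v0:v1,u0:u1],None,fx=k,fy=k,interpolation=cv2.INTER_CUBIC)
    m=f(im.astype(int)).astype(np.uint8)
    c,_=cv2.findContours(m,cv2.RETR_EXTERNAL,cv2.CHAIN_APPROX_NONE)
    return [((x.reshape(-1,2)+.5)/k-.5+[u0,v0]).astype(np.float32) for x in c if cv2.contourArea(x)>amin*k*k]
dark=lambda i:i.max(2)<50
pale=lambda i:i.min(2)>140
E
python3 - <<'E'
from m import *
S,T=load('side0'),load('top0')
R=np.round
print('CUPS')
for n,s,bs in(('top',T,[(190,170,220,205),(234,165,268,200)]),('side',S,[(215,228,255,268),(225,175,268,222)])):
    for b in bs:
        for c in comps(s,b,dark,30):
            print(n,R(cv2.minAreaRect(c)[0],1),R(cv2.minAreaRect(c)[1],1),'ell',[R(x,1).tolist() for x in cv2.fitEllipse(c)],'bb',R([*c.min(0),*c.max(0)],1))
print('PALE')
for n,s,bs in(('top',T,[(225,222,245,247),(262,212,285,240),(295,215,322,234)]),('side',S,[(290,210,320,248),(292,188,316,206),(300,158,320,182)])):
    for b in bs:
        for c in comps(s,b,pale,8):
            r=cv2.minAreaRect(c);print(n,[R(x,1).tolist() for x in r],'bb',R([*c.min(0),*c.max(0)],1))
            if n=='top': print('   corners z7mm',[R(onz(s,*p,.01)[:2],4).tolist() for p in cv2.boxPoints(r)])
print('screws/tray/brown')
scr=lambda i:(i[...,2]-i[...,0]>8)&(i.max(2)>95)
for n,s,b in(('top',T,(190,160,270,205)),('side',S,(215,185,270,268))):
    for c in comps(s,b,scr,1): m=c.mean(0);print('scr',n,R(m,1),R(onz(s,*m,.009),4))
br=lambda i:(i[...,0]-i[...,2]>25)&(i.max(2)<170)
for n,s,b in(('top',T,(235,165,268,200)),('side',S,(235,175,258,215))):
    for c in comps(s,b,br,2): print('brown',n,[R(x,1).tolist() for x in cv2.minAreaRect(c)],R([*c.min(0),*c.max(0)],1))
for c in comps(T,(262,145,335,205),dark,300):
    r=cv2.minAreaRect(c);print('tray',[R(x,1).tolist() for x in r],[R(onz(T,*p,.003)[:2],4).tolist() for p in cv2.boxPoints(r)])
E
```

```text
CUPS
top [204.7 186.6] [19.1 19.1] ell [[204.7, 186.5], [18.8, 19.2], 54.7] bb [195.1 176.9 214.6 196.4]
top [250.2 180.9] [23.  22.8] ell [[250.1, 181.1], [22.8, 22.9], 105.7] bb [238.9 169.4 261.6 192.4]
side [234.9 248.4] [28.5 36.3] ell [[235.1, 248.3], [25.6, 33.6], 114.5] bb [216.6 234.1 253.4 262.9]
side [243.4 205.3] [29.8 35.6] ell [[244.8, 205.0], [25.2, 35.5], 89.1] bb [224.6 191.1 265.6 218.1]
side [252.4 180.6] [15.7 27.7] ell [[254.2, 185.1], [17.1, 26.2], 93.2] bb [241.6 174.6 267.4 192.4]
PALE
top [[232.6, 233.1], [9.0, 9.5], 90.0] bb [227.9 228.6 237.4 237.6]
   corners z7mm [[0.409, 0.3793], [0.4086, 0.3558], [0.3867, 0.356], [0.387, 0.3793]]
top [[272.9, 225.9], [12.7, 12.1], 77.8] bb [268.1 219.4 279.9 233.1]
   corners z7mm [[0.4265, 0.2859], [0.4324, 0.2565], [0.4018, 0.2507], [0.396, 0.2799]]
top [[307.0, 224.8], [5.6, 15.0], 77.3] bb [299.4 220.6 313.9 228.9]
   corners z7mm [[0.4188, 0.2037], [0.4264, 0.1673], [0.4129, 0.1649], [0.4053, 0.2011]]
side [[304.3, 223.6], [13.5, 14.4], 22.6] bb [296.9 216.4 311.4 230.6]
side [[303.1, 196.0], [12.2, 17.5], 90.0] bb [294.4 189.9 311.9 202.1]
side [[310.0, 169.9], [14.0, 7.2], 90.0] bb [306.4 162.9 313.6 176.9]
screws/tray/brown
scr top [201.2 200. ] [0.4812 0.4461 0.009 ]
scr top [203.6 198. ] [0.4861 0.44   0.009 ]
scr top [254.6 195.4] [0.4909 0.3123 0.009 ]
scr side [246.9 257.2] [0.4872 0.4488 0.009 ]
scr side [250.6 256.2] [0.4814 0.4446 0.009 ]
scr side [219.4 243.2] [0.5467 0.4314 0.009 ]
scr side [226.4 206.6] [0.5632 0.3385 0.009 ]
brown top [[251.1, 180.5], [8.9, 9.6], 80.5] [246.1 175.6 255.6 184.9]
brown side [[244.2, 204.0], [11.3, 7.7], 46.4] [240.6 198.9 250.1 208.1]
brown side [[245.1, 194.0], [7.2, 10.9], 86.5] [239.6 190.1 250.4 197.6]
tray [[296.8, 174.0], [28.4, 43.2], 79.4] [[0.5718, 0.2641], [0.5908, 0.1551], [0.5182, 0.145], [0.4996, 0.2526]]
```

The manual's scale: shifts go in shares of 80 cm and turns go in shares of 120 degrees. Converting my numbers, 23 cm is 0.2875, 20 cm is 0.25.

Call:
send_rows(plan=[[[0.025,0.0188,0,0,0,0],[0.0625,0.05,0.0063,0,0,0],[0.1,0.075,0.0125,0,0,0],[0.1375,0.1063,0.0188,0,0,0],[0.175,0.1313,0.025,0,0,0],[0.2125,0.1625,0.0313,0,0,0],[0.25,0.1938,0.0375,0,0,0],[0.2875,0.2188,0.0438,0,0,0]]], fingers=1)

```text
clock: 0.82
tool_pos: [0.3448, 0.427, 0.2102]
orientation: [180.0, 0.0, -14.0]
force: [0.8, 0.5, 0.4]
opening: 0.0877
gripper_force: 0.0
```

Scaled: 7 cm is 0.0875, 5.5 cm is 0.0688.

Call:
send_rows(plan=[[[0.0375,0.0288,0.0063,0,0,0],[0.0688,0.0538,0.0125,0,0,0],[0.0875,0.0675,0.0125,0,0,0],[0.0875,0.0675,0.0125,0,0,0],[0.0875,0.0675,0.0125,0,0,0]]])

```text
clock: 1.23
tool_pos: [0.3997, 0.359, 0.2003]
orientation: [180.0, 0.0, -14.2]
force: [-0.9, -0.3, -0.2]
opening: 0.0875
gripper_force: 0.0
```

```bash
python3 -c "
from h import *
snap('wrist','w1');snap('top','t1');snap('side','s1');o=ctrl.get_obs();print(o['clock'],o['tool_pos'],o['orientation'])"
```

```text
1.3833 [0.39885139 0.36059694 0.20039881] [-1.79987570e+02  1.76419362e-03 -1.39930423e+01]
```

Call:
send_rows(plan=[[[0.025,0.0375,0,0,0,0],[0.0375,0.075,0,0,0,0],[0.05,0.1,0,0,0,0],[0.05,0.1,0,0,0,0],[0.05,0.1,0,0,0,0],[0.05,0.1,0,0,0,0]]])

```text
clock: 1.88
tool_pos: [0.4185, 0.2736, 0.2006]
orientation: [-180.0, -0.0, -14.0]
force: [-0.4, 0.4, 0.0]
opening: 0.0879
gripper_force: 0.0
```

```bash
python3 -c "
from h import *
snap('wrist','w2');o=ctrl.get_obs();print(o['clock'],o['tool_pos'],o['orientation'])
a=np.hstack([load('w1')['img'][:250],load('w2')['img'][:250]])
a=np.vstack([load('w1')['img'][:240,:],load('w2')['img'][:240,:]])
cv2.imwrite('pics/w12.png',cv2.resize(a,(640,600))[:,:,::-1])"
```

```text
1.9333 [0.41846364 0.27380257 0.20049628] [-1.79973204e+02 -1.21643826e-02 -1.39621429e+01]
```

View pics/w12.png

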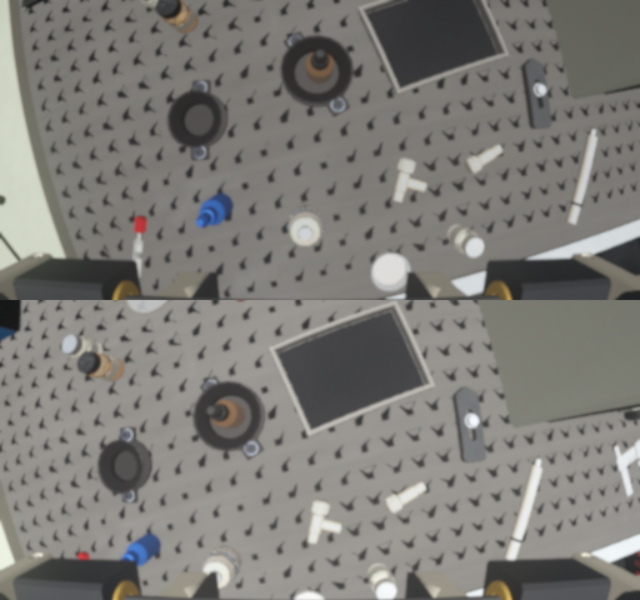

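The wrist pictures (w1 above, w2 below) show everything clearly. In w1 original pixels the large cup with the bottle is at (253,56), the small cup at (158,96), the tee at (325,143), the adapter at (388,126) and the objective at (244,184). The tray is at the upper right and the cup screws are visible.

```bash
cat > m2.py <<'E'
from m import *
R=np.round
W=[load('w1'),load('w2')]
def best(s,p,f,h,amin):
    b=(max(0,p[0]-h),max(0,p[1]-h),p[0]+h,p[1]+h)
    c=comps(s,b,f,amin)
    return min(c,key=lambda c:np.hypot(*(c.mean(0)-p))) if c else None
def cen(c):
    m=cv2.moments(c.reshape(-1,1,2)); return np.array([m['m10']/m['m00'],m['m01']/m['m00']])
E
python3 - <<'E'
from m2 import *
scr=lambda i:(i.max(2)>105)&(i[...,2]-i[...,0]>4)
for n,a,b in(('Lfar',(235,33),(168,65)),('Lnear',(270,83),(201,119)),('Sfar',(160,70),(101,108)),('Snear',(160,122),(103,157))):
    c=[best(s,p,scr,8,3) for s,p in zip(W,(a,b))]
    if any(x is None for x in c): print(n,'none');continue
    q=[cen(x) for x in c];print(n,[R(x,1).tolist() for x in q],'tri',[R(x,4) for x in tri(*[ray(s,*x,True) for s,x in zip(W,q)])],[R(onz(s,*x,.009,True)[:2],4).tolist() for s,x in zip(W,q)])
for n,a,b,f,z,h in(('tee',(325,143),(258,178),pale,.007,28),('adapter',(388,126),(325,157),pale,.007,26)):
    C=[]
    for s,p in zip(W,(a,b)):
        c=best(s,p,f,h,30);C.append(cen(c))
        g=np.array([onz(s,*x,z,True)[:2] for x in c])*1000
        r=cv2.minAreaRect(g.astype(np.float32));m=cen(g.astype(np.float32))
        print(n,'rect',[R(x,1).tolist() if np.ndim(x) else round(x,1) for x in r],'centroid',R(m,1),'corners',R(cv2.boxPoints(r)).tolist())
    print('   tri',[R(x,4) for x in tri(*[ray(s,*x,True) for s,x in zip(W,C)])])
# cups floors & rims
for n,a,b,h in(('L',(253,56),(183,92),38),('S',(158,96),(100,132),32)):
    for s,p in zip(W,(a,b)):
        c=best(s,p,lambda i:i.max(2)<58,h,200)
        if c is None: print('nocup');continue
        g=np.array([onz(s,*x,.021,True)[:2] for x in c])*1000;e=cv2.fitEllipse(g.astype(np.float32));print(n,'rim@21',[R(x,1).tolist() for x in e])
# tray
for s,p in zip(W,((345,37),(282,62))):
    c=best(s,p,lambda i:i.max(2)<62,75,1500)
    if c is not None:
        g=np.array([onz(s,*x,.003,True)[:2] for x in c])*1000
        r=cv2.minAreaRect(g.astype(np.float32));print('tray in@3',[R(x,1).tolist() if np.ndim(x) else round(x,1) for x in r],R(cv2.boxPoints(r)).tolist())
# bottle: black bulb and brown
br=lambda i:(i[...,0]-i[...,2]>22)
for s,p in zip(W,((255,54),(180,90))):
    c=best(s,p,br,25,5);print('brown',R(cen(c),1),R([*c.min(0),*c.max(0)],1))
E
```

```text
Lfar [[231.8, 32.5], [167.3, 66.1]] tri [array([ 0.5653,  0.3387, -0.0138]), np.float64(0.0007)] [[0.5585, 0.3389], [0.5604, 0.3336]]
Lnear [[270.1, 84.1], [200.6, 118.3]] tri [array([0.4912, 0.3123, 0.0043]), np.float64(0.0008)] [[0.4905, 0.3126], [0.4915, 0.3116]]
Sfar [[162.5, 67.7], [101.5, 107.5]] tri [array([0.5392, 0.422 , 0.0175]), np.float64(0.0008)] [[0.5415, 0.4242], [0.5403, 0.4262]]
Snear [[161.2, 122.5], [103.4, 157.1]] tri [array([0.4813, 0.4422, 0.0088]), np.float64(0.0007)] [[0.481, 0.442], [0.4817, 0.4421]]
tee rect [[408.5, 262.3], [31.1, 41.6], 70.2] centroid [410.9 266.2] corners [[384.0, 255.0], [423.0, 241.0], [433.0, 270.0], [394.0, 284.0]]
tee rect [[409.2, 266.2], [65.8, 66.1], 76.0] centroid [407.9 268. ] corners [[369.0, 242.0], [433.0, 226.0], [449.0, 290.0], [385.0, 306.0]]
   tri [array([0.4114, 0.2679, 0.0146]), np.float64(0.0018)]
adapter rect [[415.4, 182.7], [16.9, 40.7], 15.6] centroid [415. 185.] corners [[402.0, 200.0], [413.0, 161.0], [429.0, 165.0], [418.0, 205.0]]
adapter rect [[414.5, 183.9], [63.8, 61.9], 77.9] centroid [413.9 182.3] corners [[378.0, 159.0], [438.0, 146.0], [451.0, 209.0], [391.0, 222.0]]
   tri [array([ 0.4132,  0.1813, -0.0017]), np.float64(0.0008)]
L rim@21 [[524.8, 323.5], [57.0, 57.2], 112.5]
nocup
S rim@21 [[512.3, 436.8], [46.6, 47.7], 90.4]
nocup
tray in@3 [[543.1, 204.3], [75.7, 107.7], 9.4] [[497.0, 251.0], [515.0, 145.0], [589.0, 157.0], [572.0, 264.0]]
brown [255.   54.7] [243.9  41.9 266.9  64.9]
brown [184.1  91.4] [169.4  79.1 194.9 101.6]
```

```bash
python3 -c "
from h import *
a=[cv2.resize(load(n)['img'][v-37:v+38,u-50:u+50],(400,300),interpolation=3) for n,u,v in(('w1',253,56),('w2',183,92),('w1',244,184),('w2',175,205))]
cv2.imwrite('pics/c4.png',np.vstack([np.hstack(a[:2]),np.hstack(a[2:])])[:,:,::-1])"
```

```text
(no output)
```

View pics/c4.png

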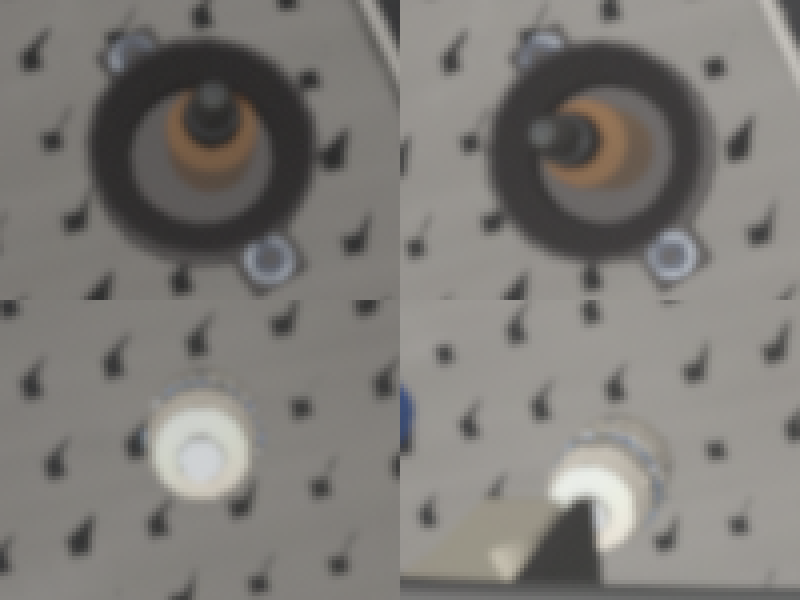

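The crop shows the bulb tip at w1 (256,42.7) / w2 (169,88) and the bottle's shoulder at w1 (256,51.5) / w2 (178,90.5). The objective's nose is at w1 (244.2,186.2), and in w2 it is partly hidden by a finger. Now I'll triangulate these.

```bash
python3 - <<'E'
from m2 import *
T=load('top0');S=load('side0')
r=lambda i,p:ray(W[i],*p,True)
print('tip',tri(r(0,(256,42.7)),r(1,(169,88))))
print('shoulder',tri(r(0,(256,51.5)),r(1,(178,90.5))))
print('obj nose w1/top/side',tri(r(0,(244.2,186.2)),ray(T,232.6,233.1)),tri(r(0,(244.2,186.2)),ray(S,160+581/4,145+300/4)),onz(W[0],244.2,186.2,.05,True))
for z,p in((.079,(256,42.7)),(.042,(256,51.5))): print('w1',onz(W[0],*p,z,True))
for z,p in((.079,(169,88)),(.042,(178,90.5))): print('w2',onz(W[1],*p,z,True))
# second view with brighter exposure: thresholds relative
f=lambda s:np.median(s['img'][20:200].reshape(-1,3),0)
print(f(W[0]),f(W[1]))
s=W[1]
for n,p,h in(('L',(183,92),40),('S',(100,132),34)):
    for th in (66,74):
        c=best(s,p,lambda i:i.max(2)<th,h,200)
        if c is not None:
            g=np.array([onz(s,*x,.021,True)[:2] for x in c])*1000;print(n,th,[R(x,1).tolist() for x in cv2.fitEllipse(cv2.convexHull(g.astype(np.float32)))])
for n,p,h in(('tee',(258,178),24),('adapter',(325,157),22)):
  for th in(155,170):
    c=best(s,p,lambda i:i.min(2)>th,h,30)
    if c is not None:
        g=(np.array([onz(s,*x,.007,True)[:2] for x in c])*1000).astype(np.float32);q=cv2.minAreaRect(g);print(n,th,R(q[0],1),R(q[1],1),R(q[2],1),'cen',R(cen(g),1),R(cv2.boxPoints(q)).tolist())
for th in(70,80):
    c=best(s,(282,62),lambda i:i.max(2)<th,75,1500)
    if c is not None:
        g=(np.array([onz(s,*x,.003,True)[:2] for x in c])*1000).astype(np.float32);q=cv2.minAreaRect(g);print('tray',R(q[0],1),R(q[1],1),R(q[2],1))
# outer top rim of the tray: pale outline hull at z=.016 in both
E
```

```text
tip (array([0.52472939, 0.32148782, 0.07655087]), np.float64(0.00011498002393120371))
shoulder (array([0.52406425, 0.32115933, 0.04266869]), np.float64(0.0011245029819063166))
obj nose w1/top/side (array([0.39654413, 0.36489068, 0.05584493]), np.float64(0.0004404951603758383)) (array([0.39601925, 0.36591272, 0.04952301]), np.float64(0.00202970663913173)) [0.39514322 0.36557286 0.05      ]
w1 [0.52423193 0.32169576 0.079     ]
w1 [0.52363422 0.32100574 0.042     ]
w2 [0.52429335 0.32087799 0.079     ]
w2 [0.52471148 0.32143614 0.042     ]
[125. 123. 118.] [149. 146. 142.]
L 66 [[525.1, 323.2], [55.8, 56.0], 100.0]
L 74 [[524.9, 323.2], [57.2, 58.0], 91.5]
S 66 [[512.5, 436.7], [44.8, 46.8], 101.1]
S 74 [[513.6, 437.3], [46.5, 55.3], 102.6]
tee 155 [408.  263.3] [31.4 42.3] 70.6 cen [410.3 267.2] [[383.0, 256.0], [423.0, 242.0], [433.0, 271.0], [393.0, 285.0]]
tee 170 [407.8 263.3] [30.  40.9] 70.1 cen [410.4 267.3] [[383.0, 256.0], [422.0, 242.0], [432.0, 270.0], [394.0, 284.0]]
adapter 155 [414.4 184.3] [18.2 41.8] 13.2 cen [414.7 186.5] [[401.0, 203.0], [410.0, 162.0], [428.0, 166.0], [419.0, 207.0]]
adapter 170 [415.  184.4] [16.6 40.6] 15.9 cen [414.7 186.5] [[401.0, 202.0], [413.0, 163.0], [429.0, 167.0], [417.0, 206.0]]
tray [542.1 206.2] [ 75.1 111. ] 9.5
```

Scaled: 9.1 cm is 0.1138, -7.2 cm is -0.09.

Call:
send_rows(plan=[[[0.025,-0.0188,0.0188,0,0,0],[0.0625,-0.05,0.05,0,0,0],[0.1,-0.075,0.0875,0,0,0],[0.1138,-0.09,0.1125,0,0,0],[0.1138,-0.09,0.1125,0,0,0],[0.1138,-0.09,0.1125,0,0,0],[0.1138,-0.09,0.1125,0,0,0]]], fingers=0.5)

```text
clock: 2.52
tool_pos: [0.5239, 0.3211, 0.11]
orientation: [179.9, 0.0, -14.0]
force: [0.1, -0.5, 0.2]
opening: 0.047
gripper_force: 0.0
```

```bash
python3 -c "
from h import *
o=ctrl.get_obs();print(o['clock'],o['tool_pos'],o['orientation'],o['opening'])
s=load('w1')
print('blue foot',onz(s,222,163,.0,True),'blue tip',onz(s,161,179,.075,True))"
```

```text
2.5167 [0.52393899 0.32110157 0.10998373] [ 1.79938111e+02  2.01911493e-02 -1.39688631e+01] 0.04704498270725024
blue foot [0.4163768  0.38764064 0.        ] blue tip [0.42723639 0.43796017 0.075     ]
```

Scaled: 6.6 cm is 0.0825, 5.5 cm is 0.0688.

Call:
send_rows(plan=[[[0,0,0.0188,0,0,0],[0,0,0.0438,0,0,0],[0,0,0.0688,0,0,0],[0,0,0.0825,0,0,0],[0,0,0.0825,0,0,0],[0,0,0.0825,0,0,0]]])

```text
clock: 3.02
tool_pos: [0.5243, 0.3209, 0.0456]
orientation: [-180.0, -0.0, -14.0]
force: [0.9, -0.8, 0.7]
opening: 0.0439
gripper_force: 0.0
```

Call:
send_rows(plan=[[[0,0,0,0,0,0],[0,0,0,0,0,0],[0,0,0,0,0,0],[0,0,0,0,0,0],[0,0,0,0,0,0],[0,0,0,0,0,0]]], fingers=0)

```text
clock: 3.52
tool_pos: [0.5248, 0.3208, 0.0451]
orientation: [-179.9, -0.0, -14.0]
force: [-0.6, 0.9, 5.7]
opening: 0.0215
gripper_force: 30.0
```

Scaled: -6.5 cm is -0.0813, -6 cm is -0.075.

Call:
send_rows(plan=[[[0,0,-0.0063,0,0,0],[0,0,-0.0188,0,0,0],[0,0,-0.0375,0,0,0],[0,0,-0.0563,0,0,0],[0,0,-0.075,0,0,0],[0,0,-0.0813,0,0,0],[0,0,-0.0813,0,0,0],[0,0,-0.0813,0,0,0]]])

```text
clock: 4.18
tool_pos: [0.5241, 0.3204, 0.1094]
orientation: [-180.0, 0.0, -14.0]
force: [0.2, -0.3, -1.1]
opening: 0.0218
gripper_force: 30.0
```

```bash
python3 -c "
from h import *
o=ctrl.get_obs();print(o['clock'],o['tool_pos'],o['orientation'],o['opening'],o['force'])
w=snap('wrist','w3');s=snap('side','s3')
a=[cv2.resize(w['img'],(533,400)),cv2.resize(s['img'][120:270,190:290],(267,400),interpolation=3)]
cv2.imwrite('pics/c5.png',np.hstack(a)[:,:,::-1])"
```

```text
4.1833 [0.52414889 0.32039028 0.10938171] [-1.79976872e+02  6.31381849e-03 -1.40394248e+01] 0.021792863251912136 [ 0.16816919 -0.26445494 -1.06015776]
```

View pics/c5.png

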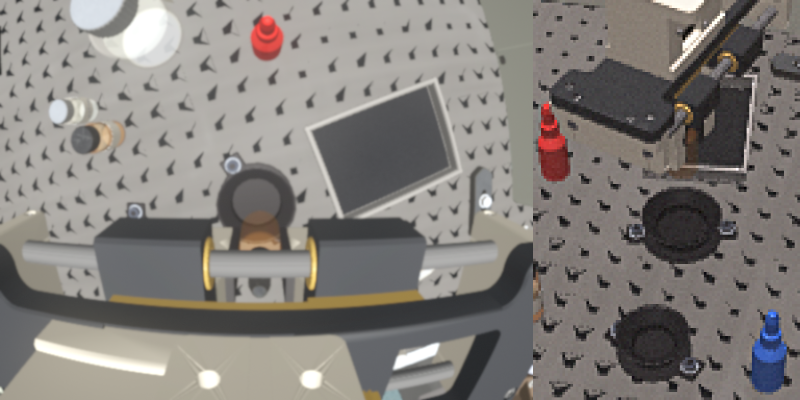

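The bottle hangs upright between the fingers (wrist view, around (262,250)) and the large cup is empty. Next I carry it to the small cup.

Scaled: -11 cm is -0.1375, -9.8 cm is -0.1225.

Call:
send_rows(plan=[[[-0.0063,-0.015,0,0,0,0],[-0.015,-0.0413,0,0,0,0],[-0.025,-0.07,0,0,0,0],[-0.035,-0.0975,0,0,0,0],[-0.045,-0.1225,0,0,0,0],[-0.05,-0.1375,0,0,0,0],[-0.05,-0.1375,0,0,0,0],[-0.05,-0.1375,0,0,0,0]]])

```text
clock: 4.95
tool_pos: [0.5116, 0.4373, 0.1083]
orientation: [179.9, 0.0, -14.0]
force: [1.2, -0.0, 0.2]
opening: 0.0216
gripper_force: 30.0
```

```bash
python3 -c "
from m2 import *
o=ctrl.get_obs();print(o['clock'],o['tool_pos'],o['orientation'],o['opening'],o['force'])
s=snap('wrist','w4')
p=[int(round(x)) for x in proj(s,(.5124,.4367,.021),True)];print(p,[R(proj(s,(.5124+d,.4367,.004),True)) for d in(-.015,.015)])
cv2.imwrite('pics/c6.png',cv2.resize(s['img'][60:240,140:380],(640,480),interpolation=3)[:,:,::-1])"
```

```text
4.95 [0.51159897 0.4372571  0.10828411] [ 1.79913375e+02  3.58725268e-02 -1.39677312e+01] 0.021608870146989808 [ 1.19942521 -0.02513638  0.15255853]
[250, 197] [array([254., 208.]), array([245., 175.])]
```

View pics/c6.png

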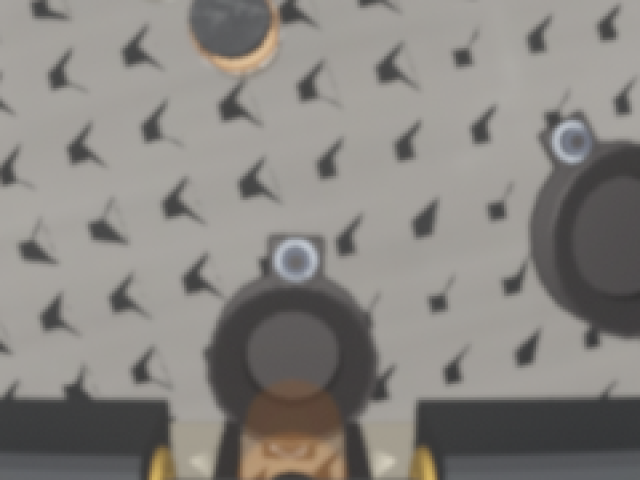

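The floor disc is at disp (293,352), where the measured cup centre predicts it, so the alignment is good. Lower.

Scaled: 6.3 cm is 0.0788, 6 cm is 0.075.

Call:
send_rows(plan=[[[0.0013,0,0.0125,0,0,0],[0.0013,0,0.0275,0,0,0],[0.0013,0,0.0438,0,0,0],[0.0013,0,0.0588,0,0,0],[0.0013,0,0.0688,0,0,0],[0.0013,0,0.075,0,0,0],[0.0013,0,0.0788,0,0,0],[0.0013,0,0.0788,0,0,0]]])

```text
clock: 5.67
tool_pos: [0.5132, 0.4364, 0.0459]
orientation: [180.0, 0.0, -14.0]
force: [-0.5, -0.5, 0.5]
opening: 0.0218
gripper_force: 30.0
```

Scaled: 0.1 cm is 0.0013.

Call:
send_rows(plan=[[[0,0,0.0013,0,0,0],[0,0,0.0013,0,0,0]]])

```text
clock: 5.83
tool_pos: [0.5133, 0.4369, 0.0458]
orientation: [-180.0, -0.0, -14.0]
force: [0.0, -0.2, -0.9]
opening: 0.0217
gripper_force: 30.0
```

Call:
send_rows(plan=[[[0,0,0,0,0,0],[0,0,0,0,0,0],[0,0,0,0,0,0],[0,0,0,0,0,0],[0,0,0,0,0,0]]], fingers=0.5)

```text
clock: 6.25
tool_pos: [0.5132, 0.4367, 0.0455]
orientation: [-180.0, -0.0, -14.0]
force: [0.4, -0.4, 0.3]
opening: 0.0435
gripper_force: 0.0
```

Scaled: -8 cm is -0.1, -7 cm is -0.0875.

Call:
send_rows(plan=[[[0,0,-0.0125,0,0,0],[0,0,-0.0313,0,0,0],[0,0,-0.0625,0,0,0],[0,0,-0.0875,0,0,0],[0,0,-0.1,0,0,0],[0,0,-0.1,0,0,0],[0,0,-0.1,0,0,0]]])

```text
clock: 6.83
tool_pos: [0.5131, 0.4368, 0.126]
orientation: [-179.9, -0.0, -14.0]
force: [0.3, -0.2, 0.0]
opening: 0.0438
gripper_force: 0.0
```

```bash
python3 -c "
from m2 import *
o=ctrl.get_obs();print(o['clock'],o['tool_pos'],o['orientation'],o['opening'],o['force'])
R_=np.array([[.9703,-.2419],[-.2419,-.9703]])
print(R_@(np.array([.3957,.3655])-o['tool_pos'][:2])*100)"
```

```text
6.8333 [0.51312105 0.43677072 0.12596998] [-1.79923459e+02 -9.17379872e-03 -1.40386204e+01] 0.04378684355959085 [ 0.27159381 -0.21529598  0.02197094]
[-9.6693256   9.75581282]
```

Scaled: 9.8 cm is 0.1225, -9.7 cm is -0.1213.

Call:
send_rows(plan=[[[-0.0188,0.0188,0,0,0,0],[-0.05,0.05,0,0,0,0],[-0.0813,0.0813,0,0,0,0],[-0.1125,0.1125,0,0,0,0],[-0.1213,0.1225,0,0,0,0],[-0.1213,0.1225,0,0,0,0],[-0.1213,0.1225,0,0,0,0],[-0.1213,0.1225,0,0,0,0]]], fingers=0.57)

```text
clock: 7.5
tool_pos: [0.3958, 0.3656, 0.125]
orientation: [180.0, -0.0, -14.0]
force: [-0.3, -0.2, -0.3]
opening: 0.0499
gripper_force: 0.0
```

```bash
python3 -c "
from m2 import *
o=ctrl.get_obs();print(o['clock'],o['tool_pos'],o['opening'])
w=snap('wrist','w5');s=snap('side','s5')
print(proj(w,(.5124,.4367,.079),True),proj(w,(.5124,.4367,.04),True))
a=[cv2.resize(w['img'],(533,400)),cv2.resize(s['img'][120:270,210:310],(267,400),interpolation=3)]
cv2.imwrite('pics/c7.png',np.hstack(a)[:,:,::-1])"
```

```text
7.5 [0.39577772 0.36559826 0.12504349] 0.049881582903920633
(np.float64(103.79579946164839), np.float64(76.78156664584552)) (np.float64(126.08991693696433), np.float64(81.41065359707262))
```

View pics/c7.png

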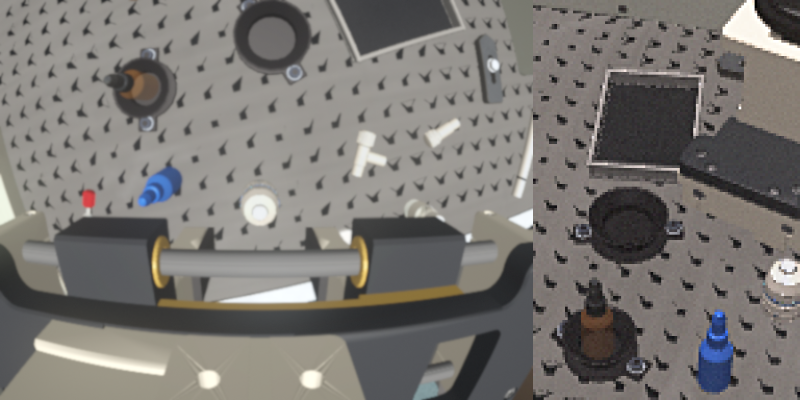

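The bottle stands upright in the small cup (wrist (130,85)). The objective's nose is at w5 px (249.6,201). I'll check it against the earlier value.

```bash
python3 -c "
from m2 import *
s=load('w5')
print(proj(s,(.3957,.3655,.05),True))
c=best(s,(250,199),lambda i:i.min(2)>165,25,30);print(c.min(0),c.max(0),cen(c));print(onz(s,249.6,201.5,.05,True))
c=best(s,(250,202),lambda i:(i[...,2]-i[...,0]>-2)&(i.min(2)>185),12,5);print(None if c is None else (cen(c),onz(s,*cen(c),.05,True)))"
```

```text
(np.float64(249.5901809203442), np.float64(202.91159016711222))
[231.125 180.875] [267.375 216.875] [248.68058929 198.46836333]
[0.39678388 0.36522188 0.05      ]
(array([248.87902875, 203.72513792]), array([0.39520346, 0.36617939, 0.05      ]))
```

Scaled: 8.4 cm is 0.105, 7.5 cm is 0.0938.

Call:
send_rows(plan=[[[0,0,0.0188,0,0,0],[0,0,0.0438,0,0,0],[0,0,0.0688,0,0,0],[0,0,0.0938,0,0,0],[0,0,0.105,0,0,0],[0,0,0.105,0,0,0],[0,0,0.105,0,0,0]]])

```text
clock: 8.18
tool_pos: [0.3956, 0.3651, 0.041]
orientation: [179.9, 0.0, -14.0]
force: [-1.0, 0.0, 0.5]
opening: 0.0498
gripper_force: 0.0
```

Call:
send_rows(plan=[[[0,0,0,0,0,0],[0,0,0,0,0,0],[0,0,0,0,0,0],[0,0,0,0,0,0],[0,0,0,0,0,0],[0,0,0,0,0,0]]], fingers=0)

```text
clock: 8.68
tool_pos: [0.3957, 0.3658, 0.0422]
orientation: [-179.9, -0.0, -14.0]
force: [0.3, 0.8, 6.2]
opening: 0.0281
gripper_force: 30.1
```

Scaled: -6 cm is -0.075, -5 cm is -0.0625.

Call:
send_rows(plan=[[[0,0,-0.0063,0,0,0],[0,0,-0.0125,0,0,0],[0,0,-0.025,0,0,0],[0,0,-0.0438,0,0,0],[0,0,-0.0625,0,0,0],[0,0,-0.075,0,0,0],[0,0,-0.075,0,0,0]]])

```text
clock: 9.27
tool_pos: [0.396, 0.3662, 0.1041]
orientation: [-179.8, -0.1, -14.0]
force: [0.3, 1.2, -1.6]
opening: 0.0288
gripper_force: 29.9
```

```bash
python3 -c "
from m2 import *
o=ctrl.get_obs();print(o['clock'],o['tool_pos'],o['orientation'],o['opening'],o['force'])
R_=np.array([[.9703,-.2419],[-.2419,-.9703]])
print(R_@(np.array([.525,.3233])-o['tool_pos'][:2])*100)"
```

```text
9.2667 [0.39604704 0.36623354 0.10406261] [-1.79773132e+02 -7.50598279e-02 -1.40041544e+01] 0.028801609696432497 [ 0.30779533  1.21415129 -1.5502769 ]
[13.55086814  1.04646918]
```

Scaled: 13.5 cm is 0.1688, 12.5 cm is 0.1563.

Call:
send_rows(plan=[[[0.0125,0.0013,0,0,0,0],[0.0375,0.0038,0,0,0,0],[0.0688,0.0063,0,0,0,0],[0.1,0.0088,0,0,0,0],[0.1313,0.01,0,0,0,0],[0.1563,0.0113,0,0,0,0],[0.1688,0.0125,0,0,0,0],[0.1688,0.0125,0,0,0,0]]])

```text
clock: 9.93
tool_pos: [0.5253, 0.3212, 0.1]
orientation: [179.9, 0.0, -14.2]
force: [0.4, -0.2, -0.9]
opening: 0.0284
gripper_force: 29.9
```

```bash
python3 -c "
from m2 import *
o=ctrl.get_obs();print(o['clock'],o['tool_pos'],o['orientation'],o['opening'],o['force'])
w=snap('wrist','w6');s=snap('side','s6')
print(proj(w,(.525,.3233,.004),True))
a=[cv2.resize(w['img'][60:240,130:370],(533,400),interpolation=3),cv2.resize(s['img'][120:270,190:290],(267,400),interpolation=3)]
cv2.imwrite('pics/c8.png',np.hstack(a)[:,:,::-1])"
```

```text
9.9333 [0.52531638 0.32116204 0.09995077] [ 1.79903520e+02  4.33368934e-02 -1.41603757e+01] 0.028356607070377095 [ 0.40926074 -0.18176576 -0.85279073]
(np.float64(246.84541160425505), np.float64(196.14646637845283))
```

View pics/c8.png

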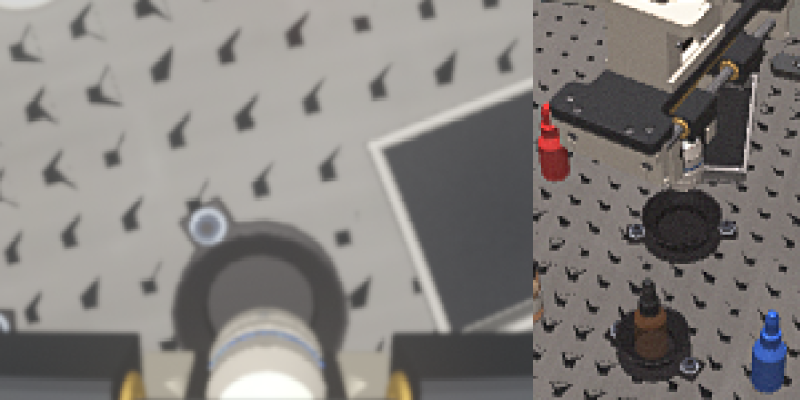

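The objective hangs upright and the dock's bore is visible just ahead as predicted. Lower with a small y correction.

Scaled: 5 cm is 0.0625, 4.5 cm is 0.0563.

Call:
send_rows(plan=[[[0,-0.0013,0.0088,0,0,0],[0,-0.0025,0.0213,0,0,0],[0,-0.0025,0.035,0,0,0],[0,-0.0025,0.0463,0,0,0],[0,-0.0025,0.0563,0,0,0],[0,-0.0025,0.0625,0,0,0],[0,-0.0025,0.0625,0,0,0]]])

```text
clock: 10.62
tool_pos: [0.5235, 0.324, 0.0496]
orientation: [179.9, 0.1, -14.0]
force: [-0.6, 0.4, -1.1]
opening: 0.0282
gripper_force: 29.9
```

Scaled: 0.3 cm is 0.0038, 0.2 cm is 0.0025.

Call:
send_rows(plan=[[[0.0013,0,0.0013,0,0,0],[0.0013,0,0.0025,0,0,0],[0.0013,0,0.0038,0,0,0],[0.0013,0,0.0038,0,0,0],[0.0013,0,0.0038,0,0,0]]])

```text
clock: 11.03
tool_pos: [0.5254, 0.3244, 0.0487]
orientation: [-180.0, -0.0, -14.0]
force: [-0.4, 0.8, -1.1]
opening: 0.0283
gripper_force: 29.9
```

Scaled: 0.2 cm is 0.0025, 0.1 cm is 0.0013.

Call:
send_rows(plan=[[[0,0.0013,0.0013,0,0,0],[0,0.0013,0.0025,0,0,0],[0,0.0013,0.0025,0,0,0],[0,0.0013,0.0025,0,0,0]]])

```text
clock: 11.37
tool_pos: [0.525, 0.3233, 0.0463]
orientation: [180.0, 0.0, -14.0]
force: [-0.5, 0.1, -0.8]
opening: 0.0282
gripper_force: 29.9
```

Scaled: 0.1 cm is 0.0013.

Call:
send_rows(plan=[[[0,0,0.0013,0,0,0],[0,0,0.0013,0,0,0],[0,0,0.0013,0,0,0],[0,0,0.0013,0,0,0]]])

```text
clock: 11.7
tool_pos: [0.5253, 0.3234, 0.0462]
orientation: [-180.0, -0.0, -14.0]
force: [-1.4, -1.0, 5.4]
opening: 0.028
gripper_force: 30.1
```

Scaled: -0.05 cm is -0.0006.

Call:
send_rows(plan=[[[0,0,-0.0006,0,0,0],[0,0,-0.0006,0,0,0],[0,0,-0.0006,0,0,0],[0,0,-0.0006,0,0,0],[0,0,-0.0006,0,0,0]]], fingers=0.6)

```text
clock: 12.12
tool_pos: [0.525, 0.3234, 0.0458]
orientation: [180.0, 0.0, -14.0]
force: [0.3, -0.1, 0.6]
opening: 0.0513
gripper_force: 0.0
```

Scaled: -10 cm is -0.125, -8 cm is -0.1.

Call:
send_rows(plan=[[[0,0,-0.0125,0,0,0],[0,0,-0.0313,0,0,0],[0,0,-0.0625,0,0,0],[0,0,-0.1,0,0,0],[0,0,-0.125,0,0,0],[0,0,-0.125,0,0,0]]])

```text
clock: 12.62
tool_pos: [0.5272, 0.3252, 0.1518]
orientation: [-179.6, -0.3, -14.0]
force: [-0.4, 0.4, -0.1]
opening: 0.0526
gripper_force: 0.0
```

```bash
cat > go.py <<'E'
from m2 import *
from scipy.spatial.transform import Rotation as Ro
def go(x,y,z,yaw):
    o=ctrl.get_obs();r=Ro.from_euler('xyz',o['orientation'],degrees=True)
    t=Ro.from_euler('xyz',[180,0,yaw],degrees=True)
    print('t',R(o['clock'],2),'tcp',R(o['tool_pos'],4),R(o['orientation'],1),'j6',R(o['joint_pos'][[0,5]],1),'open',R(o['opening'],4),'F',R(o['force'],1))
    print('shift cm',R(r.inv().apply(np.array([x,y,z])-o['tool_pos'])*100,2),'rotvec',R((r.inv()*t).as_rotvec(degrees=True),1))
E
python3 -c "
from go import *
go(.4106,.2696,.10,-109.8)"
```

```text
t 12.62 tcp [0.5272 0.3252 0.1518] [-179.6   -0.3  -14. ] j6 [49.8 26.2] open 0.0526 F [-0.4  0.4 -0.1]
shift cm [-10.     8.24   5.08] rotvec [-0.5  0.1 95.8]
```

Scaled: -9.8 cm is -0.1225, -9 cm is -0.1125, 48 degrees is 0.4.

Call:
send_rows(plan=[[[-0.0125,0.0125,0,0,0,0.0583],[-0.0375,0.0313,0,0,0,0.1167],[-0.0625,0.0525,0.0063,0,0,0.175],[-0.0875,0.0725,0.0125,0,0,0.2333],[-0.1125,0.0925,0.0188,0,0,0.2917],[-0.1225,0.1,0.025,0,0,0.35],[-0.1225,0.1,0.025,0,0,0.4],[-0.1225,0.1,0.025,0,0,0.4]]])

```text
clock: 13.28
tool_pos: [0.41, 0.2692, 0.1264]
orientation: [-180.0, 0.0, -62.3]
force: [0.1, 0.7, -0.6]
opening: 0.0523
gripper_force: 0.0
```

Scaled: 48 degrees is 0.4.

Call:
send_rows(plan=[[[0,0,0,0,0,0.0583],[0,0,0,0,0,0.1167],[0,0,0,0,0,0.175],[0,0,0,0,0,0.2333],[0,0,0,0,0,0.2917],[0,0,0,0,0,0.35],[0,0,0,0,0,0.4],[0,0,0,0,0,0.4]]])

```text
clock: 13.95
tool_pos: [0.411, 0.2698, 0.1261]
orientation: [-180.0, 0.0, -110.1]
force: [0.5, 0.6, 0.3]
opening: 0.0527
gripper_force: 0.0
```

Call:
send_rows(plan=[[[0,0,0.0125,0,0,0],[0,0,0.025,0,0,0],[0,0,0.025,0,0,0],[0,0,0.025,0,0,0]]])

```text
clock: 14.28
tool_pos: [0.4104, 0.2691, 0.1052]
orientation: [180.0, -0.1, -109.8]
force: [0.1, 0.4, -0.8]
opening: 0.0527
gripper_force: 0.0
```

```bash
python3 -c "
from go import *
go(.4106,.2696,.023,-109.8)
w=snap('wrist','w7');s=snap('side','s7')
a=[cv2.resize(w['img'],(533,400)),cv2.resize(s['img'][120:270,190:290],(267,400),interpolation=3)]
cv2.imwrite('pics/c9.png',np.hstack(a)[:,:,::-1])"
```

```text
t 14.28 tcp [0.4104 0.2691 0.1052] [ 1.800e+02 -1.000e-01 -1.098e+02] j6 [ 56.3 -76.1] open 0.0527 F [ 0.1  0.4 -0.8]
shift cm [-0.06 -0.    8.22] rotvec [ 0.  -0.1 -0. ]
```

View pics/c9.png

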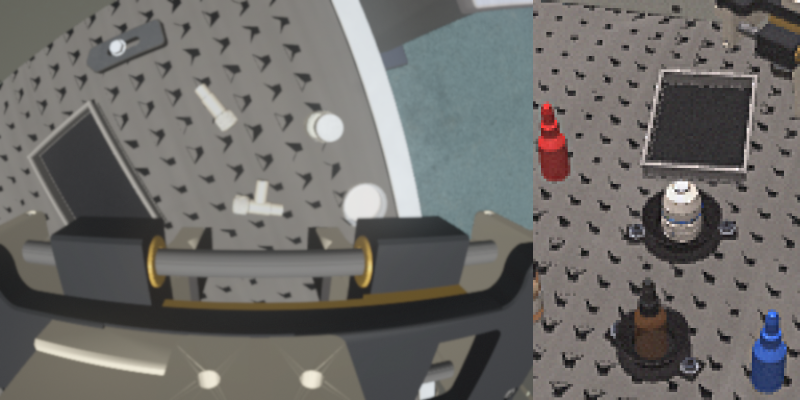

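The objective and the bottle stand upright in their cups (side crop). The tee lies aligned, with its barrel at wrist disp (259,207) and the fingers either side. The dish is about 65 mm off, so it clears. I'll refine the tee from this view.

```bash
python3 - <<'E'
from go import *
s=load('w7')
def rect(p,h,th):
    c=best(s,p,lambda i:i.min(2)>th,h,30)
    g=(np.array([onz(s,*x,.007,True)[:2] for x in c])*1000).astype(np.float32);q=cv2.minAreaRect(g);print(R(q[0],1),R(q[1],1),R(q[2],1),'cen',R(cen(g),1))
rect((250,194),28,150);rect((206,103),28,150)
m=(s['img'].max(2)<62).astype(np.uint8)
print('dish edge',onz(s,328,198,.015,True))
E
```

```text
[409.3 264.5] [28.6 41.6] 68.5 cen [411.9 268.2]
[416.2 184.7] [15.6 41.1] 18.1 cen [415.7 186.9]
dish edge [0.34854732 0.29153525 0.015     ]
```

Scaled: 8.2 cm is 0.1025, 7.2 cm is 0.09.

Call:
send_rows(plan=[[[-0.0013,0,0.0188,0,0,0],[-0.0013,0,0.0438,0,0,0],[-0.0013,0,0.0688,0,0,0],[-0.0013,0,0.09,0,0,0],[-0.0013,0,0.1025,0,0,0],[-0.0013,0,0.1025,0,0,0],[-0.0013,0,0.1025,0,0,0]]])

```text
clock: 14.97
tool_pos: [0.411, 0.2705, 0.0239]
orientation: [180.0, -0.0, -110.0]
force: [0.2, 0.3, 0.5]
opening: 0.0526
gripper_force: 0.0
```

Call:
send_rows(plan=[[[0,0,0,0,0,0],[0,0,0,0,0,0],[0,0,0,0,0,0],[0,0,0,0,0,0],[0,0,0,0,0,0],[0,0,0,0,0,0]]], fingers=0)

```text
clock: 15.47
tool_pos: [0.4114, 0.2711, 0.0248]
orientation: [-180.0, 0.1, -110.0]
force: [-1.4, 0.3, 7.2]
opening: 0.0369
gripper_force: 30.0
```

Scaled: -8 cm is -0.1, -7 cm is -0.0875.

Call:
send_rows(plan=[[[0,0,-0.0063,0,0,0],[0,0,-0.0188,0,0,0],[0,0,-0.0375,0,0,0],[0,0,-0.0625,0,0,0],[0,0,-0.0875,0,0,0],[0,0,-0.1,0,0,0],[0,0,-0.1,0,0,0]]])

```text
clock: 16.05
tool_pos: [0.4118, 0.2715, 0.1065]
orientation: [-179.9, 0.2, -110.0]
force: [1.1, 0.3, -1.2]
opening: 0.0375
gripper_force: 30.0
```

```bash
python3 -c "
from go import *
go(.5425+.026*.987+.009*.163,.206+.026*.163-.009*.987,.10,-170.6)"
```

```text
t 16.05 tcp [0.4118 0.2715 0.1065] [-179.9    0.2 -110. ] j6 [ 56.3 -76.3] open 0.0375 F [ 1.1  0.3 -1.2]
shift cm [  1.2  -17.23   0.67] rotvec [ 0.1  0.3 60.6]
```

Scaled: -17.2 cm is -0.215, 1.2 cm is 0.015, 54 degrees is 0.45.

Call:
send_rows(plan=[[[0.0013,-0.0188,0,0,0,0.05],[0.0038,-0.05,0,0,0,0.1083],[0.0063,-0.0813,0,0,0,0.1667],[0.0088,-0.1125,0,0,0,0.225],[0.0113,-0.1438,0,0,0,0.2833],[0.0125,-0.175,0,0,0,0.3417],[0.0138,-0.2,0,0,0,0.4],[0.015,-0.215,0,0,0,0.45]]])

```text
clock: 16.72
tool_pos: [0.5697, 0.1991, 0.1027]
orientation: [-180.0, -0.1, -164.5]
force: [-0.3, 0.2, -0.6]
opening: 0.037
gripper_force: 30.0
```

Scaled: 6.6 degrees is 0.055.

Call:
send_rows(plan=[[[0,0,0,0,0,0.055],[0,0,0,0,0,0.055],[0,0,0,0,0,0.055],[0,0,0,0,0,0.055]]])

```text
clock: 17.05
tool_pos: [0.5678, 0.2002, 0.1034]
orientation: [-180.0, -0.0, -170.4]
force: [0.3, 0.8, -0.3]
opening: 0.0374
gripper_force: 30.0
```

```bash
python3 -c "
from go import *
go(.5425+.026*.987+.009*.163,.206+.026*.163-.009*.987,.0265,-170.6)
w=snap('wrist','w8')
c=np.array([.5425,.206]);X=np.array([.987,.163]);Y=np.array([-.163,.987]);im=cv2.resize(w['img'],None,fx=1.5,fy=1.5)
P=[[int(1.5*t) for t in proj(w,[*(c+a*.039*X+b*.057*Y),.016],True)] for a,b in((1,1),(1,-1),(-1,-1),(-1,1))];print(P)
for i in range(4): cv2.line(im,P[i],P[(i+1)%4],(255,0,0),1)
cv2.imwrite('pics/c10.png',im[:,:,::-1])"
```

```text
t 17.05 tcp [0.5678 0.2002 0.1034] [-180.    -0.  -170.4] j6 [  38.  -118.4] open 0.0374 F [ 0.3  0.8 -0.3]
shift cm [-0.2   0.08  7.69] rotvec [-0.  -0.   0.2]
[[493, 325], [287, 325], [281, 181], [502, 183]]
```

View pics/c10.png

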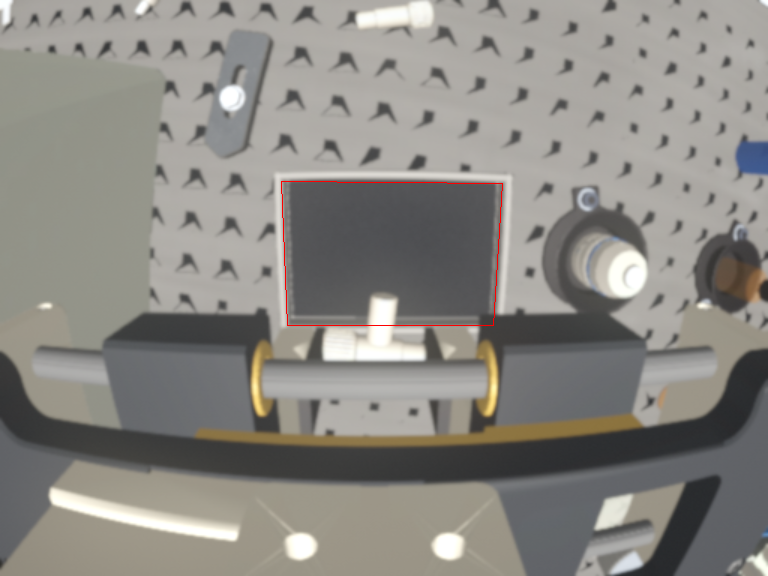

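The overlay of the measured tray (red) fits its walls well. The tee hangs just inside the far wall, stub pointing to the tray's middle. I'll check the microscope's clearance on the left.

```bash
python3 -c "
from go import *
w=load('w8')
for z in(0,.08,.15): print(z,R(onz(w,108,100,z,True),3),R(onz(w,99,200,z,True),3),R(onz(w,2,100,z,True),3))"
```

```text
0 [0.505 0.065 0.   ] [0.597 0.063 0.   ] [ 0.511 -0.073  0.   ]
0.08 [0.503 0.106 0.08 ] [0.565 0.104 0.08 ] [0.507 0.013 0.08 ]
0.15 [0.502 0.142 0.15 ] [0.537 0.141 0.15 ] [0.504 0.089 0.15 ]
```

```bash
python3 -c "
from go import *
s=load('side0')
for p in((298,131),(240,123),(180,117),(318,20)): print(p,R(onz(s,*p,0),3))
print([proj(s,(.5,.065,z)) for z in(0,.1,.2)])"
```

```text
(298, 131) [0.473 0.038 0.   ]
(240, 123) [0.623 0.045 0.   ]
(180, 117) [0.782 0.061 0.   ]
(318, 20) [ 0.532 -0.622  0.   ]
[(np.float64(285.13398691065765), np.float64(135.57715268504)), (np.float64(287.25569697754054), np.float64(101.23034844731848)), (np.float64(289.711712097237), np.float64(61.47172551490746))]
```

Call:
send_rows(plan=[[[-0.0013,0.0013,0.0125,0,0,0],[-0.0025,0.0013,0.0313,0,0,0],[-0.0025,0.0013,0.05,0,0,0],[-0.0025,0.0013,0.0688,0,0,0],[-0.0025,0.0013,0.0838,0,0,0],[-0.0025,0.0013,0.0913,0,0,0],[-0.0025,0.0013,0.0938,0,0,0],[-0.0025,0.0013,0.0938,0,0,0]]])

```text
clock: 17.77
tool_pos: [0.5697, 0.2016, 0.0285]
orientation: [-180.0, -0.1, -170.6]
force: [-0.3, -0.6, -1.0]
opening: 0.0372
gripper_force: 30.0
```

Call:
send_rows(plan=[[[0,0,0,0,0,0],[0,0,0,0,0,0]]])

```text
clock: 17.93
tool_pos: [0.5705, 0.2019, 0.0292]
orientation: [180.0, 0.0, -170.6]
force: [0.3, -0.3, -0.8]
opening: 0.037
gripper_force: 30.0
```

Scaled: 0.15 cm is 0.0019.

Call:
send_rows(plan=[[[0,0,0.0019,0,0,0],[0,0,0.0019,0,0,0],[0,0,0.0019,0,0,0]]])

```text
clock: 18.18
tool_pos: [0.5707, 0.2019, 0.0279]
orientation: [180.0, 0.1, -170.6]
force: [-0.8, 0.4, 3.7]
opening: 0.037
gripper_force: 30.0
```

Call:
send_rows(plan=[[[0,0,0,0,0,0],[0,0,0,0,0,0],[0,0,0,0,0,0],[0,0,0,0,0,0]]], fingers=0.5)

```text
clock: 18.52
tool_pos: [0.57, 0.2014, 0.0272]
orientation: [-180.0, -0.0, -170.6]
force: [0.2, 0.0, -1.5]
opening: 0.0438
gripper_force: 0.0
```

Scaled: -10 cm is -0.125, -8 cm is -0.1.

Call:
send_rows(plan=[[[0,0,-0.0125,0,0,0],[0,0,-0.0313,0,0,0],[0,0,-0.0625,0,0,0],[0,0,-0.1,0,0,0],[0,0,-0.125,0,0,0],[0,0,-0.125,0,0,0],[0,0,-0.125,0,0,0]]])

```text
clock: 19.1
tool_pos: [0.5709, 0.202, 0.1295]
orientation: [179.9, 0.2, -170.6]
force: [-0.4, 0.3, -0.7]
opening: 0.0441
gripper_force: 0.0
```

```bash
python3 -c "
from go import *
go(.4152,.1843,.11,-74.0)"
```

```text
t 19.1 tcp [0.5709 0.202  0.1295] [ 179.9    0.2 -170.6] j6 [  38.  -118.6] open 0.0441 F [-0.4  0.3 -0.7]
shift cm [15.66  0.78  1.9 ] rotvec [ -0.1   0.2 -96.6]
```

Scaled: 15.6 cm is 0.195, 15.2 cm is 0.19, -56 degrees is -0.4667.

Call:
send_rows(plan=[[[0.0188,0.0013,0,0,0,-0.0583],[0.05,0.0025,0,0,0,-0.1167],[0.0813,0.0038,0,0,0,-0.175],[0.1125,0.005,0,0,0,-0.2333],[0.1438,0.0075,0,0,0,-0.2917],[0.175,0.0088,0,0,0,-0.35],[0.19,0.01,0,0,0,-0.4083],[0.195,0.01,0,0,0,-0.4667]]], fingers=0.4)

```text
clock: 19.77
tool_pos: [0.4125, 0.1829, 0.1268]
orientation: [179.9, -0.1, -114.3]
force: [0.2, 0.7, 0.0]
opening: 0.035
gripper_force: 0.0
```

Scaled: 1.5 cm is 0.0188, 1 cm is 0.0125, -41 degrees is -0.3417.

Call:
send_rows(plan=[[[0,0,0,0,0,-0.0583],[0,0,0,0,0,-0.1167],[0,0,0.0063,0,0,-0.175],[0,0,0.0125,0,0,-0.2333],[0,0,0.0188,0,0,-0.2917],[0,0,0.0188,0,0,-0.3417],[0,0,0.0188,0,0,-0.3417],[0,0,0.0188,0,0,-0.3417]]])

```text
clock: 20.43
tool_pos: [0.4146, 0.1837, 0.1119]
orientation: [179.9, -0.0, -73.8]
force: [0.1, 0.5, -0.5]
opening: 0.0349
gripper_force: 0.0
```

```bash
python3 - <<'E'
from go import *
go(.4155,.184,.023,-73.5)
s=snap('wrist','w9')
c=best(s,(250,195),lambda i:i.min(2)>150,40,30)
if c is not None:
    g=(np.array([onz(s,*x,.007,True)[:2] for x in c])*1000).astype(np.float32);q=cv2.minAreaRect(g);print(R(q[0],1),R(q[1],1),R(q[2],1),'cen',R(cen(g),1))
print('vial cap',tri(ray(load('top0'),292,254),ray(load('side0'),160+722/4,145+118/4)))
E
```

```text
t 20.43 tcp [0.4146 0.1837 0.1119] [179.9  -0.  -73.8] j6 [ 48.9 -32.7] open 0.0349 F [ 0.1  0.5 -0.5]
shift cm [-0.01 -0.1   8.89] rotvec [ 0.1 -0.  -0.3]
[415.1 187.3] [15.8 41.9] 17.8 cen [414.8 189.1]
vial cap (array([0.34812343, 0.22754456, 0.05220918]), np.float64(0.002435978608944397))
```

Scaled: 8.9 cm is 0.1113, 7.5 cm is 0.0938.

Call:
send_rows(plan=[[[-0.0013,0,0.0188,0,0,0],[-0.0013,0,0.0438,0,0,0],[-0.0013,0,0.0688,0,0,0],[-0.0013,0,0.0938,0,0,0],[-0.0013,0,0.1113,0,0,0],[-0.0013,0,0.1113,0,0,0],[-0.0013,0,0.1113,0,0,0]]])

```text
clock: 21.07
tool_pos: [0.4144, 0.1846, 0.023]
orientation: [179.9, -0.1, -73.7]
force: [0.1, -0.1, 0.3]
opening: 0.0349
gripper_force: 0.0
```

Call:
send_rows(plan=[[[0,0,0,0,0,0],[0,0,0,0,0,0],[0,0,0,0,0,0],[0,0,0,0,0,0],[0,0,0,0,0,0],[0,0,0,0,0,0]]], fingers=0)

```text
clock: 21.57
tool_pos: [0.4151, 0.1854, 0.0241]
orientation: [-179.9, 0.0, -73.6]
force: [-1.0, 0.4, 6.0]
opening: 0.0121
gripper_force: 30.0
```

Scaled: -8.5 cm is -0.1063, -7 cm is -0.0875.

Call:
send_rows(plan=[[[0,0,-0.0063,0,0,0],[0,0,-0.0188,0,0,0],[0,0,-0.0375,0,0,0],[0,0,-0.0625,0,0,0],[0,0,-0.0875,0,0,0],[0,0,-0.1063,0,0,0],[0,0,-0.1063,0,0,0]]])

```text
clock: 22.15
tool_pos: [0.416, 0.1862, 0.1116]
orientation: [-179.7, 0.1, -73.6]
force: [-0.0, 0.2, -1.0]
opening: 0.012
gripper_force: 30.0
```

```bash
python3 -c "
from go import *
x,y=-.015,.021
go(.5425+x*.987-y*.163,.206+x*.163+y*.987,.11,9.4)
go(.5425+x*.987-y*.163,.206+x*.163+y*.987,.11,-170.6)"
```

```text
t 22.15 tcp [0.416  0.1862 0.1116] [-1.797e+02  1.000e-01 -7.360e+01] j6 [ 49.  -32.7] open 0.012 F [-0.   0.2 -1. ]
shift cm [ -0.6  -11.46   0.21] rotvec [ -0.3  -0.1 -83. ]
t 22.15 tcp [0.416  0.1862 0.1116] [-1.797e+02  1.000e-01 -7.360e+01] j6 [ 49.  -32.7] open 0.012 F [-0.   0.2 -1. ]
shift cm [ -0.6  -11.46   0.21] rotvec [-0.1  0.3 97. ]
```

Scaled: -11.4 cm is -0.1425, -10.5 cm is -0.1313, -55 degrees is -0.4583.

Call:
send_rows(plan=[[[0,-0.0125,0,0,0,-0.05],[-0.0013,-0.0375,0,0,0,-0.1083],[-0.0025,-0.0625,0,0,0,-0.1667],[-0.0038,-0.0875,0,0,0,-0.225],[-0.005,-0.1125,0,0,0,-0.2833],[-0.0063,-0.1313,0,0,0,-0.3417],[-0.0075,-0.1425,0,0,0,-0.4],[-0.0075,-0.1425,0,0,0,-0.4583]]])

```text
clock: 22.82
tool_pos: [0.5237, 0.2233, 0.1075]
orientation: [180.0, 0.0, -18.3]
force: [0.1, 0.4, 0.1]
opening: 0.0125
gripper_force: 30.0
```

Scaled: -28 degrees is -0.2333.

Call:
send_rows(plan=[[[0,0,0,0,0,-0.0583],[0,0,0,0,0,-0.1167],[0,0,0,0,0,-0.175],[0,0,0,0,0,-0.2333],[0,0,0,0,0,-0.2333],[0,0,0,0,0,-0.2333],[0,0,0,0,0,-0.2333]]])

```text
clock: 23.4
tool_pos: [0.5222, 0.2228, 0.1081]
orientation: [180.0, 0.0, 9.1]
force: [0.3, 0.1, 0.4]
opening: 0.0121
gripper_force: 30.0
```

```bash
python3 -c "
from go import *
x,y=-.015,.021
go(.5425+x*.987-y*.163,.206+x*.163+y*.987,.0275,9.4)
w=snap('wrist','w10');cv2.imwrite('pics/c11.png',cv2.resize(w['img'][:,:],(800,600))[60:460,:][:,:,::-1])"
```

```text
t 23.4 tcp [0.5222 0.2228 0.1081] [180.    0.    9.1] j6 [42.8 56.3] open 0.0121 F [0.3 0.1 0.4]
shift cm [ 0.23 -0.12  8.06] rotvec [ 0.   0.  -0.3]
```

View pics/c11.png

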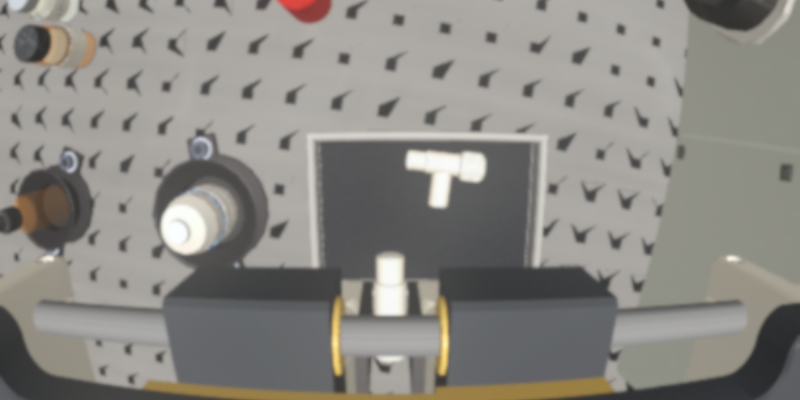

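The tee lies flat in the tray (445,165) and the adapter is held squarely. Lower it beside the tee.

Scaled: 7.9 cm is 0.0988, 7.7 cm is 0.0963.

Call:
send_rows(plan=[[[0.0013,-0.0013,0.0125,0,0,0],[0.0025,-0.0013,0.0313,0,0,0],[0.0025,-0.0013,0.0525,0,0,0],[0.0025,-0.0013,0.0725,0,0,0],[0.0025,-0.0013,0.0875,0,0,0],[0.0025,-0.0013,0.0963,0,0,0],[0.0025,-0.0013,0.0988,0,0,0],[0.0025,-0.0013,0.0988,0,0,0]]])

```text
clock: 24.12
tool_pos: [0.524, 0.224, 0.0286]
orientation: [180.0, 0.1, 9.3]
force: [0.1, 0.5, 0.1]
opening: 0.0125
gripper_force: 30.0
```

Scaled: 0.1 cm is 0.0013.

Call:
send_rows(plan=[[[0,0,0.0013,0,0,0],[0,0,0.0013,0,0,0],[0,0,0.0013,0,0,0]]])

```text
clock: 24.37
tool_pos: [0.5246, 0.2245, 0.029]
orientation: [-180.0, -0.1, 9.4]
force: [-0.2, 0.4, -0.6]
opening: 0.0123
gripper_force: 30.0
```

Scaled: 0.15 cm is 0.0019, 0.1 cm is 0.0013.

Call:
send_rows(plan=[[[0,0,0.0013,0,0,0],[0,0,0.0019,0,0,0],[0,0,0.0019,0,0,0],[0,0,0.0019,0,0,0]]])

```text
clock: 24.7
tool_pos: [0.5244, 0.2244, 0.0272]
orientation: [-180.0, -0.0, 9.4]
force: [0.1, 0.6, 1.7]
opening: 0.0128
gripper_force: 30.0
```

Call:
send_rows(plan=[[[0,0,0,0,0,0],[0,0,0,0,0,0],[0,0,0,0,0,0],[0,0,0,0,0,0]]], fingers=0.24)

```text
clock: 25.03
tool_pos: [0.5241, 0.2242, 0.0268]
orientation: [180.0, 0.0, 9.4]
force: [0.6, -0.7, -0.5]
opening: 0.0209
gripper_force: 0.0
```

Scaled: -16 cm is -0.2, -14 cm is -0.175.

Call:
send_rows(plan=[[[0,0,-0.0125,0,0,0],[0,0,-0.0313,0,0,0],[0,0,-0.0625,0,0,0],[0,0,-0.1,0,0,0],[0,0,-0.1375,0,0,0],[0,0,-0.175,0,0,0],[-0.025,0,-0.2,0,0,0],[-0.05,0,-0.2,0,0,0]]])

```text
clock: 25.7
tool_pos: [0.4868, 0.219, 0.1922]
orientation: [-179.8, -0.4, 9.4]
force: [-0.6, 1.1, 0.2]
opening: 0.0215
gripper_force: 0.0
```

Scaled: -8 cm is -0.1, -6 cm is -0.075.

Call:
send_rows(plan=[[[-0.0375,0,0,0,0,0],[-0.075,0,0,0,0,0],[-0.1,0,0,0,0,0],[-0.1,0,0,0,0,0],[-0.1,0,0,0,0,0]]])

```text
clock: 26.12
tool_pos: [0.4053, 0.2047, 0.1881]
orientation: [-179.9, -0.1, 9.5]
force: [0.1, 0.2, 0.7]
opening: 0.0204
gripper_force: 0.0
```

```bash
python3 -c "
from go import *
go(.45,.25,.2,9.4)
w=snap('wrist','w11');s=snap('side','s11')
a=[cv2.resize(w['img'],(533,400)),cv2.resize(s['img'][120:270,190:290],(267,400),interpolation=3)]
cv2.imwrite('pics/c12.png',np.hstack(a)[:,:,::-1])"
```

```text
t 26.12 tcp [0.4053 0.2047 0.1881] [-1.799e+02 -1.000e-01  9.500e+00] j6 [51.8 47.7] open 0.0204 F [0.1 0.2 0.7]
shift cm [ 5.16 -3.73 -1.17] rotvec [-0.1 -0.1  0.1]
```

View pics/c12.png

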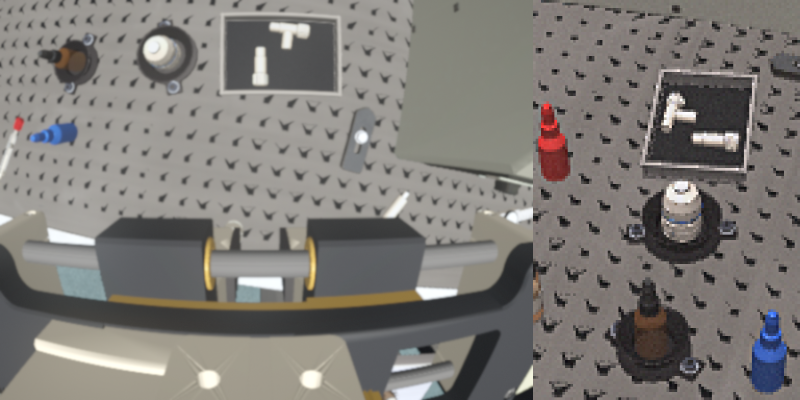

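Both fittings lie in the tray (wrist (290,35) and (260,66)). The objective (165,48) and the bottle (65,58) stand upright in their cups, and the arm is clear. Handing in.

```bash
python3 -c "
from plant import ctrl
print(ctrl.close_job())"
```

```text
the job is handed in; nothing more can be done
None
```

I handed the job in at about 26 s: the last pictures show the tee and adapter in the tray, and the oil bottle and objective upright in the small and large cups, clear of the robot.

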